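# Load the palette board with paint cakes, in order

### The arm

A 7-joint arm with a two-finger parallel gripper is mounted at the origin on the work surface. World frame = base frame: x ahead of the robot, y to its left, z up, the work surface at z = 0. Lengths are in m, angles in rad, forces in N, time in s.
With the tool pointing down it reaches from about 0.425 to 0.95 m from the base axis. Payload 4.7 kg.
Tool frame: the origin (TCP) lies midway between the tips of the shut fingers; the grasp point (between the pads) lies 19 mm behind it; x points along the fingers, z is the direction in which the jaws open and shut, and the axes are right-handed (so a half turn about x gives the same grasp; the last joint's range is limited). The gripper opens to 85 mm and grips with 20 to 120 N. Pads are 22 mm wide; open, the fingers measure 114 mm over their backs; the gripper's body (76 mm by 85 mm) begins 54 mm behind the grasp point. The pads swing forward as they close: fully open they stand 13 mm farther back than shut.
Start: joints at [-1.344, 0.469, -0.049, 1.532, 0.024, 1.141, -0.082], TCP at [0.171, 0.653, 0.231] pointing down, gripper open.
Joint ranges: [-2.59, 2.59], [-0.33, 1.99], [-1.39, 1.29], [0.1, 2.45], [-1.04, 4.18], [0.21, 1.99], [-2.66, 2.66]. Speed limits (rad/s): [2.57, 2.57, 3.14, 3.14, 3.14, 3.14, 3.14].

### API

Orientations are given as a 3x3 rotation matrix whose columns are the frame's x, y, z axes.
In Python, from station import ctrl gives the robot as it stands.
- The arm moves only by the tool move_arm, never from a script. Its argument "series" is text: rows parted by semicolons, each of 7 numbers parted by spaces: the shift along the tool's x, y, z in m, then the turn, a rotation vector about the tool's x, y, z in rad, then the gripper command: -1 is shut, 1 is fully open, values between are in proportion. A call has 1 to 10 rows; each row shifts and turns the commanded pose from where the row before left it, along the tool's axes as they then stand; what a row does not reach is not made up. A row lasts 1/12 s, in which the tool goes at most 41.7 mm and 7.16 degrees, less where a joint would pass 70% of its speed; a pose out of reach is approached as far as the arm can. A call with a gripper value outside its range is refused whole. The fingers move at their own pace and stop on an object; "newtons" is the grip in N (left out, the last holds). Time passes only in rows, so rows that do not move let the fingers close. It gives the time, the measured TCP pose, the force and the opening at its end, in the units of the state.
- ctrl.state(): the state, without advancing time (a new reading comes with each control period).
- ctrl.snapshot(name): name is "side" or "top"; returns the picture (384x512x3 uint8, red, green, blue); there is no depth.
- ctrl.calibration(name): a dict with "camera_matrix" (3x3 intrinsics, pixels), "eye" and "attitude" of the camera in the world. Camera axes: x right, y down, z forward; pixel columns grow to the right and rows downward; lengths in m; the calibration is good to about 2 mm. A picture is of the moment at which its call begins. calibration takes no time and is no camera call.
- ctrl.close_job(): hands the job in, once; it reports no verdict.
The state is a dict: "t": time; "joint_positions": joint angles; "joint_velocities": joint speeds; "tau": joint torques, N m; "eef_pos": TCP position; "tool_rot": TCP orientation; "ft_force": force on the tool from outside, world axes, zero at the start; "torque": the same for the moment, N m; "finger_gap": finger opening in m.
Only numpy, scipy, OpenCV 4.12 (cv2) and the standard library are available. Lean on these libraries where they do the work, as an engineer would, in place of code of your own. Each camera call takes 0.05 s, during which the arm holds its last target. There are 200 camera calls.

### The job

Load the palette in painting order: slide the yellow paint cake along the board until it drops into the well marked with one dot, then the red one into the well with two dots, then the blue one into the well with three dots, each lying flat on the floor of its well, colour up, before the next goes in. Push the cakes over the board, never lifting them off it, and leave the black and white cakes, the pots and the bottles where they stand.

Things in the scene. Friction and masses are not known exactly. Their poses are not given: they have to be found in the camera images.
- board: wooden palette board fixed on the table, 300 mm along x, 400 along y, 24 thick, no rims. Origin: centre of its underside; x points away from the robot within 0.2 rad. Three wells 16 mm deep, 54 mm along x by 52 along y, in a row at x = +90 and y = -100, 0, +100 mm; which mark each bears varies. Yellow, red and blue cakes start on its top nearer the robot, near x = -80 to -110 mm
- well1 (a point): centre of the white floor of the well marked with 1 dot (16 mm below the board's top); axes parallel to the board's. Its mark, a white tag 26 x 60 mm with 1 black dot, is fixed on the board 45 mm from the well's centre towards board +x
- well2 (a point): centre of the white floor of the well marked with 2 dots (16 mm below the board's top); axes parallel to the board's. Its mark, a white tag 26 x 60 mm with 2 black dots, is fixed on the board 45 mm from the well's centre towards board +x
- well3 (a point): centre of the white floor of the well marked with 3 dots (16 mm below the board's top); axes parallel to the board's. Its mark, a white tag 26 x 60 mm with 3 black dots, is fixed on the board 45 mm from the well's centre towards board +x
- cake_yellow: yellow paint cake: a flat disc 44 mm in diameter and 16 mm high, 36 g or so, with a thin grey band round its foot. Origin: centre of its underside, z up through the coloured face: one of the three to slide
- cake_red: red paint cake: a flat disc 44 mm in diameter and 16 mm high, 36 g or so, with a thin grey band round its foot. Origin: centre of its underside, z up through the coloured face: one of the three to slide
- cake_blue: blue paint cake: a flat disc 44 mm in diameter and 16 mm high, 36 g or so, with a thin grey band round its foot. Origin: centre of its underside, z up through the coloured face: one of the three to slide
- cake_black: black paint cake: a flat disc 44 mm in diameter and 16 mm high, 36 g or so, with a thin grey band round its foot. Origin: centre of its underside, z up through the coloured face: stands on the board beside the row of wells; not to be used
- cake_white: white paint cake: a flat disc 44 mm in diameter and 16 mm high, 36 g or so, with a thin grey band round its foot. Origin: centre of its underside, z up through the coloured face: stands on the board beside the row of wells; not to be used
- water_pot: clear plastic water pot, 100 mm wide, 100 mm high, on the table; origin under its centre
- brush_pot: blue pot 72 mm wide, 100 mm high, with brushes standing up to 215 mm; origin under its centre
- bottle_green: bright green paint bottle, 56 mm wide, 140 mm high; origin under its centre
- bottle_orange: orange paint bottle, 56 mm wide, 140 mm high; origin under its centre
- bottle_teal: dark green, black-capped paint bottle, 56 mm wide, 140 mm high; origin under its centre
There are look-alikes about, which are no part of the job. Of the things that look like the cake_blue, the smallest one is meant. Leave any green look-alike of the cake_yellow alone.

How it is judged:
By the outcome, as a careful person would: the job done as asked, in the order asked, and still so for the second after the job is handed in, with the robot touching nothing.
It also fails if it takes over 70 s, if anything falls off the work surface, if the arm or the gripper's body presses on something with over 40 N, if the wrist force passes 120 N, or if a joint passes its speed limit or range.

## Working session

There is one attempt and no reset: what is moved stays moved. The work goes in short steps, Python scripts to look and compute and a tool call to move; the robot and the scene stay as the last step left them, time stands still between calls to the robot, and variables do not carry over. Pictures are saved under pics/ and viewed, about 8 in all and at most 12, crops included, and the job is handed in when it is done.

Besides the shell and the picture viewer there is one more tool, called after ">>>" by a JSON object that holds its "fn" and its "kwargs", one argument or row to a line. move_arm: Moves the arm, as the interface text tells. Its arguments: {"type":"object","properties":{"series":{"type":"string"},"newtons":{"type":"number"}},"required":["series"]}

```bash
mkdir -p pics; ls
python3 - <<'E'
from station import ctrl
import cv2
for n in("top","side"):
    im=ctrl.snapshot(n); cv2.imwrite(f"pics/{n}0.png",im[:,:,::-1])
    c=ctrl.calibration(n); print(n,c)
s=ctrl.state(); print(s["t"],s["eef_pos"],s["tool_rot"],s["finger_gap"])
a=cv2.imread("pics/top0.png");b=cv2.imread("pics/side0.png")
E
```

```text
pics
top {'camera_matrix': array([[440.28404497,   0.        , 250.37368115],
       [  0.        , 440.28404497, 193.61089952],
       [  0.        ,   0.        ,   1.        ]]), 'eye': array([ 0.38442667, -0.00591432,  1.28376074]), 'attitude': array([[ 0.02131388, -0.99608659,  0.08577429],
       [-0.99976661, -0.02093246,  0.00534383],
       [-0.00352745, -0.08586817, -0.99630026]])}
side {'camera_matrix': array([[447.67611371,   0.        , 249.3815255 ],
       [  0.        , 447.67611371, 192.98735103],
       [  0.        ,   0.        ,   1.        ]]), 'eye': array([-0.14064087,  0.97771679,  0.88668365]), 'attitude': array([[-0.83007831, -0.33676215,  0.44447863],
       [-0.55728316,  0.47217446, -0.68299836],
       [ 0.02013654, -0.81464258, -0.57961365]])}
0.1 [0.17064666 0.65252209 0.23035847] [[-3.76491284e-04 -9.67474488e-01  2.52968324e-01]
 [-1.73436322e-03  2.52968593e-01  9.67472936e-01]
 [-9.99998425e-01 -7.44938298e-05 -1.77319264e-03]] 0.08548908328777832
```

View pics/top0.png

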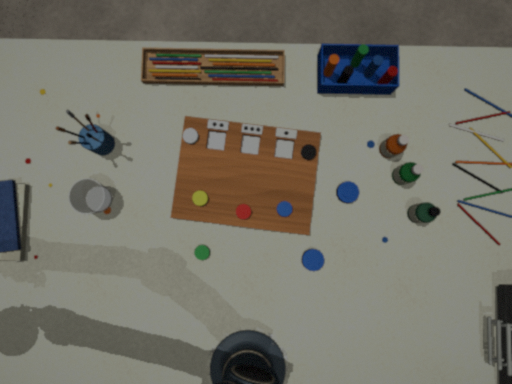

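View pics/side0.png

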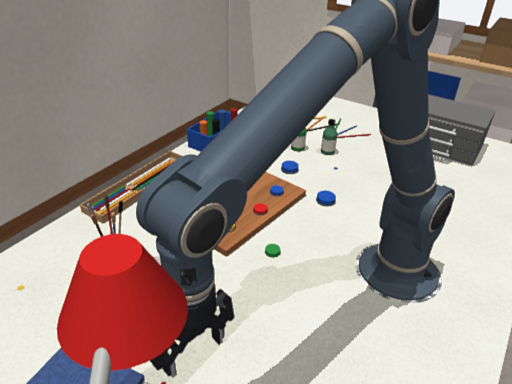

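```bash
cat > h.py <<'E'
import numpy as np, cv2
from station import ctrl
H=24e-3
def ray(n,uv,z):
    c=ctrl.calibration(n); d=c["attitude"]@np.linalg.solve(c["camera_matrix"],[uv[0],uv[1],1.])
    e=c["eye"]; return (e+d*(z-e[2])/d[2])[:2]
HUE={"yellow":(22,35),"red":(172,188),"blue":(105,122)}
def blobs(im,col,amin=60):
    h=cv2.cvtColor(im,cv2.COLOR_RGB2HSV); hh=h[:,:,0].astype(int); lo,hi=HUE[col]
    m=((((hh>=lo)&(hh<=hi))|((hh+180>=lo)&(hh+180<=hi)))&(h[:,:,1]>150)&(h[:,:,2]>70)).astype(np.uint8)
    n,_,st,ce=cv2.connectedComponentsWithStats(m)
    return [(ce[i].round(1),int(st[i,4])) for i in range(1,n) if st[i,4]>=amin]
E
python3 - <<'E'
from h import *
im=ctrl.snapshot("top")
for c in HUE:
    for ce,a in blobs(im,c): print(c,ce,a,ray("top",ce,.04).round(4))
h=cv2.cvtColor(im,cv2.COLOR_RGB2HSV)
m=cv2.inRange(h,(3,60,50),(20,255,200)); m[:100]=0;m[250:]=0;m[:,:160]=0;m[:,330:]=0
m=cv2.morphologyEx(m,cv2.MORPH_CLOSE,np.ones((25,25)))
m=cv2.morphologyEx(m,cv2.MORPH_OPEN,np.ones((9,9)))
cs,_=cv2.findContours(m,0,2);c=max(cs,key=cv2.contourArea);q=cv2.minAreaRect(c);b=cv2.boxPoints(q);print(b, [ray("top",p,.024).round(4) for p in b])
w=cv2.inRange(h,(0,0,120),(180,70,255));w[:110]=0;w[165:]=0;w[:,:175]=0;w[:,:]*=1
n,_,st,ce=cv2.connectedComponentsWithStats(w)
for i in range(1,n):
    if 40<st[i,4]<800: print("white",ce[i].round(1),st[i],ray("top",ce[i],.008).round(4),ray("top",ce[i],.024).round(4))
a=cv2.resize(im[105:275,165:365,::-1],None,fx=4,fy=3.5,interpolation=2);a=cv2.resize(im[105:250,165:365,::-1],None,fx=4,fy=4,interpolation=2)
cv2.imwrite("pics/crop1.png",a)
E
```

```text
yellow [240.9  59.9] 139 [0.8816 0.0367]
yellow [172.7  70.3] 118 [0.8465 0.2342]
yellow [199.5 197.7] 207 [0.4768 0.1447]
red [176.5  62.6] 121 [0.8698 0.224 ]
red [392.2  70.7] 72 [ 0.8581 -0.4031]
red [243.8  79.3] 151 [0.8238 0.0269]
red [243.1 211.2] 204 [0.4412 0.0202]
blue [349.2  76.8] 557 [ 0.8374 -0.2785]
blue [377.6  64. ] 289 [ 0.8773 -0.3608]
blue [341.5  65.2] 162 [ 0.8716 -0.256 ]
blue [347.2 191.8] 327 [ 0.5024 -0.2735]
blue [284.1 208.7] 147 [ 0.4507 -0.0955]
blue [312.6 259.5] 330 [ 0.3102 -0.1773]
[[170.15387 217.76923]
 [183.03079 114.75385]
 [321.73846 132.09232]
 [308.86154 235.1077 ]] [array([0.4187, 0.2288]), array([0.7197, 0.2023]), array([ 0.6766, -0.2026]), array([ 0.3778, -0.1682])]
white [216.6 140.7] [208 132  18  18 269] [0.6482 0.1037] [0.6449 0.1023]
white [250.5 144.9] [242 136  18  19 279] [0.6377 0.0037] [0.6345 0.0035]
white [284.  149.1] [275 140  18  19 279] [ 0.6273 -0.0948] [ 0.6243 -0.0937]
```

View pics/crop1.png

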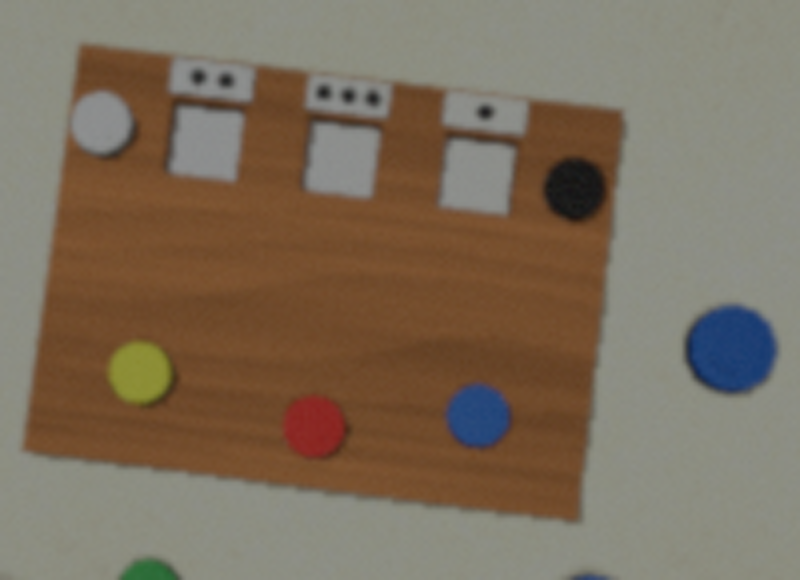

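Yellow is at (199,198), red at (243,211) and blue at (284,209). The three blue discs are (284,209) about 16 px wide, (347,192) about 20 px and (313,260) about 20 px. The one on the board is the smallest, so it is the one meant. From left to right the marks are two, three and one dots. The green disc at (203,252) and the larger blues are left alone.

>>> {"fn": "move_arm", "kwargs": {
  "series": "0 -0.0265 -0.0259 0 0 0 1;0 -0.0265 -0.0259 0 0 0 1;0 -0.0265 -0.0259 0 0 0 1;0 -0.0265 -0.0259 0 0 0 1;0 -0.0265 -0.0259 0 0 0 1;0 -0.0265 -0.0259 0 0 0 1;0 -0.0265 -0.0259 0 0 0 1;0 -0.0265 -0.0259 0 0 0 1;0 -0.0265 -0.0259 0 0 0 1;0 -0.0265 -0.0259 0 0 0 1"
}}

```text
t: 0.98
eef_pos: [0.3621, 0.3336, 0.2313]
tool_rot: [[-0.0, -0.967, 0.253], [0.0, 0.253, 0.967], [-1.0, 0.0, 0.0]]
ft_force: [-0.1, -0.2, 0.4]
finger_gap: 0.0858
```

>>> {"fn": "move_arm", "kwargs": {
  "series": "0 -0.0265 -0.0259 0 0 0 1;0 -0.0265 -0.0259 0 0 0 1;0 -0.0265 -0.0259 0 0 0 1;0 -0.0265 -0.0259 0 0 0 1;0 -0.0265 -0.0259 0 0 0 1;0 -0.0265 -0.0259 0 0 0 1;0 0 0 0.12 0 0 1;0 0 0 0.12 0 0 1;0 0 0 0.12 0 0 1;0 0 0 0.12 0 0 1"
}}

```text
t: 1.82
eef_pos: [0.476, 0.1444, 0.2311]
tool_rot: [[-0.001, -0.737, 0.676], [-0.0, 0.676, 0.737], [-1.0, 0.0, -0.0]]
ft_force: [-0.9, 0.2, -0.4]
finger_gap: 0.0854
```

>>> {"fn": "move_arm", "kwargs": {
  "series": "0.01 0 0 0.12 0 0 1;0.01 0 0 0.12 0 0 1;0.01 0 0 0.12 0 0 1;0.01 0 0 0.12 0 0 1;0.01 0 0 0.12 0 0 1;0.01 0 0 0.12 0 0 1;0.01 0 0 0.12 0 0 1;0.01 0 0 0.12 0 0 1;0.01 0 0 0.12 0 0 1;0.01 0 0 0.12 0 0 1"
}}

```text
t: 2.65
eef_pos: [0.4759, 0.1449, 0.1307]
tool_rot: [[-0.0, 0.362, 0.932], [0.0, 0.932, -0.362], [-1.0, -0.0, -0.0]]
ft_force: [-0.7, 0.1, -0.2]
finger_gap: 0.0851
```

>>> {"fn": "move_arm", "kwargs": {
  "series": "0.01 0 0 0.1216 0 0 1;0.01 0 0 0.1216 0 0 1;0.01 0 0 0.1216 0 0 1;0.01 0 0 0.1216 0 0 1;0.01 0 0 0.1216 0 0 1;0.01 0 0 0.1216 0 0 1;0.01 0 0 0.1216 0 0 1;0.02 0 0 0 0 0 1;0.013 0 0 0 0 0 1;0 0 0 0 0 0 1"
}}

```text
t: 3.48
eef_pos: [0.4742, 0.1446, 0.0261]
tool_rot: [[-0.004, 0.938, 0.348], [-0.002, 0.348, -0.938], [-1.0, -0.005, 0.0]]
ft_force: [0.7, 0.3, -0.4]
finger_gap: 0.0852
```

>>> {"fn": "move_arm", "kwargs": {
  "series": "0 0 0 0 0 0 0.2;0 0 0 0 0 0 0.2;0 0 0 0 0 0 0.2;0 0 0 0 0 0 0.2",
  "newtons": 20
}}

```text
t: 3.82
eef_pos: [0.4767, 0.1451, 0.0291]
tool_rot: [[0.001, 0.938, 0.347], [0.001, 0.347, -0.938], [-1.0, 0.002, -0.0]]
ft_force: [-0.2, -0.2, 0.0]
finger_gap: 0.0511
```

Run:
```python
from h import *
im=ctrl.snapshot("side")
cv2.imwrite("pics/s1.png",cv2.resize(im[120:270,190:330,::-1],None,fx=5,fy=4,interpolation=2)); s=ctrl.state();print(s["eef_pos"],s["finger_gap"])
```

```text
[0.47662062 0.14512316 0.0290353 ] 0.05122850101604095
```

View pics/s1.png

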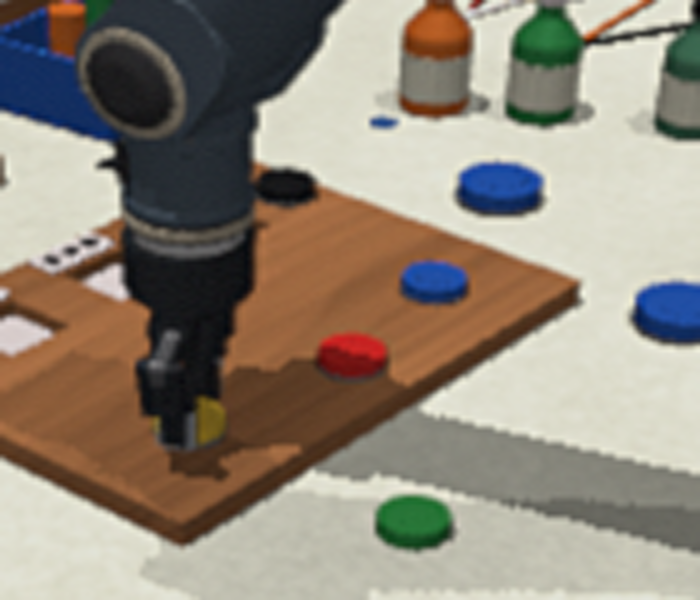

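The side crop shows the yellow cake between the fingers, whose tips are just above the board. Red, blue and the wells are clear of the path. Now I push yellow along the line.

>>> {"fn": "move_arm", "kwargs": {
  "series": "0 0 0.006 0 0 0 0.2;0 0 0.0125 0 0 0 0.2;0 0 0.0125 0 0 0 0.2;0 0 0.0125 0 0 0 0.2;0 0 0.0125 0 0 0 0.2;0 0 0.0125 0 0 0 0.2;0 0 0.0125 0 0 0 0.2;0 0 0.0125 0 0 0 0.2;0 0 0.0125 0 0 0 0.2;0 0 0.0125 0 0 0 0.2"
}}

```text
t: 4.7
eef_pos: [0.5175, 0.0329, 0.0286]
tool_rot: [[0.0, 0.938, 0.347], [0.0, 0.347, -0.938], [-1.0, 0.0, -0.0]]
ft_force: [-1.5, 1.0, 0.1]
finger_gap: 0.0511
```

>>> {"fn": "move_arm", "kwargs": {
  "series": "0 0 0.0125 0 0 0 0.2;0 0 0.0125 0 0 0 0.2;0 0 0.0125 0 0 0 0.2;0 0 0.0125 0 0 0 0.2;0 0 0.0125 0 0 0 0.2;0 0 0.0125 0 0 0 0.2;0 0 0.0125 0 0 0 0.2;0 0 0.0125 0 0 0 0.2;0 0 0.0125 0 0 0 0.2;0 0 0.0125 0 0 0 0.2"
}}

```text
t: 5.53
eef_pos: [0.561, -0.0846, 0.0282]
tool_rot: [[-0.0, 0.938, 0.347], [0.0, 0.347, -0.938], [-1.0, -0.0, -0.0]]
ft_force: [-0.1, 0.7, 0.2]
finger_gap: 0.0511
```

>>> {"fn": "move_arm", "kwargs": {
  "series": "0 0 0.007 0 0 0 0.2;0 0 0 0 0 0 0.2;0 0 0 0 0 0 1;0 0 0 0 0 0 1;0 0 0 0 0 0 1;-0.04 0 0 0 0 0 1;-0.04 0 0 0 0 0 1;-0.02 0.04 0 0 0 0 1;0 0.04 0 0 0 0 1;0 0.04 0 0 0 0 1"
}}

```text
t: 6.37
eef_pos: [0.6751, -0.0479, 0.1295]
tool_rot: [[0.004, 0.938, 0.348], [0.001, 0.348, -0.938], [-1.0, 0.004, 0.0]]
ft_force: [0.4, 0.0, 0.1]
finger_gap: 0.0855
```

Run:
```python
from h import *
for n in("top","side"):
    im=ctrl.snapshot(n); cv2.imwrite(f"pics/{n}2.png",im[:,:,::-1])
    for c in HUE: print(n,c,[(ce,a,ray(n,ce,.04).round(4)) for ce,a in blobs(im,c,40)])
s=ctrl.state();print(s["eef_pos"],s["finger_gap"])
cv2.imwrite("pics/c2.png",np.vstack([cv2.resize(cv2.imread("pics/top2.png")[105:245,165:365],None,fx=2.8,fy=2,interpolation=2),cv2.resize(cv2.imread("pics/side2.png")[120:260,170:310],(560,300))] ))
```

```text
top yellow [(array([238. ,  59.8]), 131, array([0.8818, 0.0451])), (array([173.1,  70.4]), 116, array([0.8462, 0.233 ])), (array([489.2, 147. ]), 56, array([ 0.6394, -0.6783])), (array([282.4, 169.2]), 181, array([ 0.5632, -0.089 ]))]
top red [(array([177.4,  62.7]), 107, array([0.8695, 0.2213])), (array([392.1,  70.7]), 76, array([ 0.8581, -0.4028])), (array([231.2,  79.1]), 87, array([0.8237, 0.0635])), (array([247.4, 212.6]), 66, array([0.4375, 0.008 ]))]
top blue [(array([355.3,  70.5]), 1355, array([ 0.8565, -0.2961])), (array([385.4,  48.9]), 66, array([ 0.923 , -0.3837])), (array([347.3, 191.9]), 322, array([ 0.5021, -0.2738])), (array([283.9, 208.4]), 150, array([ 0.4516, -0.0949])), (array([312.5, 259.5]), 323, array([ 0.3102, -0.177 ]))]
side yellow [(array([247.4, 179.9]), 94, array([ 0.5569, -0.0798]))]
side red [(array([233.2, 114.3]), 77, array([ 0.893 , -0.4669])), (array([259.9, 208. ]), 134, array([0.4369, 0.028 ])), (array([119.6, 304.7]), 12570, array([0.5046, 0.5444]))]
side blue [(array([420.4,  86.7]), 1643, array([ 0.3231, -1.2771])), (array([227.3, 132.3]), 634, array([ 0.8157, -0.318 ])), (array([194.2, 136.8]), 286, array([ 0.8987, -0.2108])), (array([289.4, 166.4]), 154, array([ 0.4835, -0.2391])), (array([276.5, 190. ]), 94, array([ 0.4452, -0.0861])), (array([325.7, 197.5]), 201, array([ 0.2934, -0.1426]))]
[ 0.67841925 -0.04317987  0.12655723] 0.08524761812979809
```

>>> {"fn": "move_arm", "kwargs": {
  "series": "0 0 0 -0.1235 0 0 1;0 0 0 -0.1235 0 0 1;0 0 0 -0.1235 0 0 1;0 0 0 -0.1235 0 0 1;0 0 0 -0.1235 0 0 1;0 0 0 -0.1235 0 0 1;0 0 0 -0.1235 0 0 1;0 0 0 -0.1235 0 0 1;0 0 0 -0.1235 0 0 1;0 0 0 0 0 0 1"
}}

```text
t: 7.3
eef_pos: [0.6723, -0.0489, 0.1267]
tool_rot: [[-0.001, 0.102, 0.995], [0.001, 0.995, -0.102], [-1.0, 0.001, -0.001]]
ft_force: [-0.3, 1.0, -0.7]
finger_gap: 0.0851
```

>>> {"fn": "move_arm", "kwargs": {
  "series": "0 -0.0174 -0.036 0 0 0 1;0 -0.0174 -0.036 0 0 0 1;0 -0.0173 -0.0362 0 0 0 1;0 0 0 0 0 0 1;0 0 0 0 0 0 1"
}}

```text
t: 7.72
eef_pos: [0.5572, -0.0907, 0.1268]
tool_rot: [[-0.002, 0.11, 0.994], [0.001, 0.994, -0.11], [-1.0, 0.0, -0.002]]
ft_force: [0.9, -0.1, 0.4]
finger_gap: 0.0855
```

Run:
```python
from h import *
im=ctrl.snapshot("side"); cv2.imwrite("pics/s3.png",np.hstack([cv2.resize(im[130:230,200:300,::-1],None,fx=4,fy=4,interpolation=2),cv2.resize(cv2.imread("pics/top2.png")[130:230,220:320],None,fx=4,fy=4,interpolation=2)]))
s=ctrl.state();print(s["eef_pos"],s["finger_gap"])
```

```text
[ 0.55965646 -0.0897233   0.12722879] 0.08495349015095839
```

View pics/s3.png

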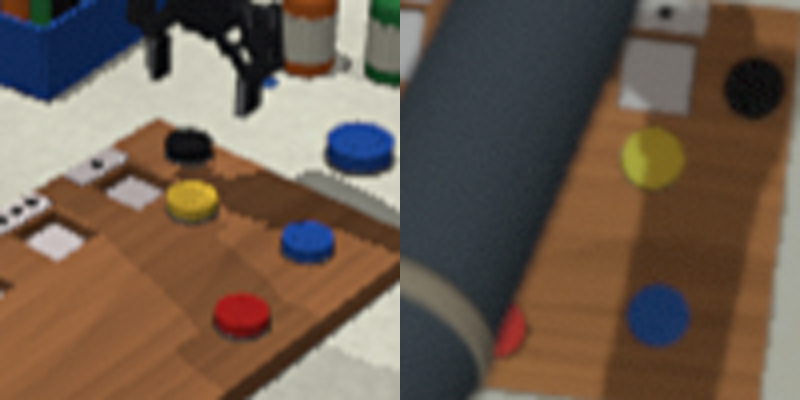

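```bash
sed -i 's/>70))/>45))/' h.py
python3 - <<'E'
from h import *
im=cv2.imread("pics/top2.png")[:,:,::-1].copy()
hs=cv2.cvtColor(im,cv2.COLOR_RGB2HSV)
m=cv2.inRange(hs,(18,120,40),(40,255,255));m[:150]=0;m[190:]=0
c=max(cv2.findContours(m,0,2)[0],key=cv2.contourArea);(u,v),r=cv2.minEnclosingCircle(c);M=cv2.moments(c)
e=np.array([M["m10"],M["m01"]])/M["m00"];print((u,v),r,e,cv2.contourArea(c))
p=ray("top",e,.04);w=np.array([.626,-.0942]);X=np.array([.9945,-.105]);Y=np.array([.105,.9945])
print(p,(p-w)@X,(p-w)@Y); s=ctrl.state();t=s["eef_pos"][:2];print(t,(t-w)@X,(t-w)@Y)
E
```

```text
(282.5, 169.11538696289062) 8.271568298339844 [282.52331606 169.18393782] 193.0
[ 0.56324632 -0.08930626] -0.06292237721483376 -0.0017223101038104215
[ 0.55965646 -0.0897233 ] -0.06644870149661929 -0.002513990003533178
```

>>> {"fn": "move_arm", "kwargs": {
  "series": "0.03 0 0.003 -0.03 0 0 1;0.03 0 0 0 0 0 1;0.03 0 0 0 0 0 1;0.009 0 0 0 0 0 1;0 0 0 0 0 0 1;0 0 0 0 0 0 0.2;0 0 0 0 0 0 0.2;0 0 0 0 0 0 0.2;0 0 0 0 0 0 0.2"
}}

```text
t: 8.52
eef_pos: [0.5642, -0.0902, 0.0294]
tool_rot: [[0.003, 0.075, 0.997], [-0.0, 0.997, -0.075], [-1.0, 0.0, 0.003]]
ft_force: [0.2, 0.3, -0.2]
finger_gap: 0.0513
```

>>> {"fn": "move_arm", "kwargs": {
  "series": "0 0 0.005 0 0 0 0.2;0 0 0.008 0 0 0 0.2;0 0 0.008 0 0 0 0.2;0 0 0.008 0 0 0 0.2;0 0 0.008 0 0 0 0.2;0 0 0.008 0 0 0 0.2;0 0 0.008 0 0 0 0.2;0 0 0.008 0 0 0 0.2;0 0 0.005 0 0 0 0.2;0 0 0 0 0 0 0.2"
}}

```text
t: 9.35
eef_pos: [0.6303, -0.0951, 0.0279]
tool_rot: [[0.001, 0.074, 0.997], [-0.0, 0.997, -0.074], [-1.0, -0.0, 0.001]]
ft_force: [-0.4, 0.1, -0.2]
finger_gap: 0.0511
```

Run:
```python
from h import *
w=np.array([.626,-.0942]);X=np.array([.9945,-.105]);Y=np.array([.105,.9945])
im=ctrl.snapshot("side"); cv2.imwrite("pics/s4.png",cv2.resize(im[130:230,190:290,::-1],None,fx=5,fy=5,interpolation=2))
s=ctrl.state();t=s["eef_pos"][:2];print(s["eef_pos"],(t-w)@X,(t-w)@Y,s["finger_gap"],s["ft_force"])
```

```text
[ 0.62936884 -0.09508867  0.02774717] 0.0034436180815010766 -0.0005300521467043768 0.050818160375389616 [-1.00722924  0.39895727  1.02687368]
```

View pics/s4.png

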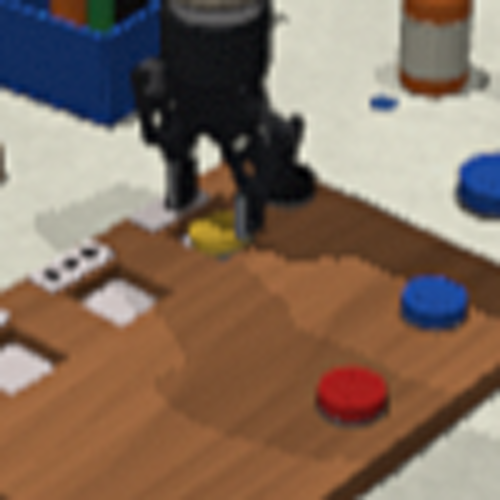

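>>> {"fn": "move_arm", "kwargs": {
  "series": "0 0 0.003 0 0 0 0.2;0 0 0 0 0 0 0.2;0 0 0 0 0 0 1;0 0 0 0 0 0 1;0 0 0 0 0 0 1;-0.035 0 0 0 0 0 1;-0.035 0 0 0 0 0 1;-0.03 0 0 0 0 0 1;0 0.015 -0.032 0 0 0 1;0 0.015 -0.032 0 0 0 1"
}}

```text
t: 10.23
eef_pos: [0.572, -0.0616, 0.1304]
tool_rot: [[0.006, 0.077, 0.997], [-0.001, 0.997, -0.077], [-1.0, -0.0, 0.006]]
ft_force: [-0.5, 0.6, -0.9]
finger_gap: 0.0853
```

>>> {"fn": "move_arm", "kwargs": {
  "series": "0 0.0178 -0.0338 0 0 0 1;0 0.0178 -0.0338 0 0 0 1;0 0.0178 -0.0338 0 0 0 1;0 0.0178 -0.0338 0 0 0 1;0 0 0 -0.1068 0 0 1;0 0 0 -0.1068 0 0 1;0 0 0 -0.1068 0 0 1;0 0 0 -0.1068 0 0 1;0 0 0 -0.1068 0 0 1;0 0 0 -0.1068 0 0 1"
}}

```text
t: 11.07
eef_pos: [0.4406, 0.0205, 0.1281]
tool_rot: [[0.0, -0.541, 0.841], [0.0, 0.841, 0.541], [-1.0, 0.0, 0.0]]
ft_force: [0.5, 0.9, 0.1]
finger_gap: 0.0856
```

```bash
cat >> h.py <<'E'
def look(out,box=(105,245,165,365)):
    im=ctrl.snapshot("top"); a,b,c,d=box
    cv2.imwrite(out,cv2.resize(im[a:b,c:d,::-1],None,fx=4,fy=4,interpolation=2))
    for c in HUE: print(c,[(ce,a,ray("top",ce,.04).round(4),ray("top",ce,.024).round(4)) for ce,a in blobs(im,c,40) if ce[1]>100 and 170<ce[0]<330])
    s=ctrl.state();print(s["t"],s["eef_pos"].round(4),s["tool_rot"][:2,2].round(3),s["finger_gap"])
E
python3 -c "
from h import *
look('pics/t5.png')"
```

```text
yellow [(array([284. , 150.3]), 142, array([ 0.6178, -0.0927]), array([ 0.6208, -0.0938]))]
red []
blue [(array([284.2, 208.7]), 148, array([ 0.4507, -0.0957]), array([ 0.4516, -0.0969])), (array([312.5, 259.5]), 324, array([ 0.3102, -0.177 ]), array([ 0.3092, -0.1792]))]
11.1167 [0.4406 0.0205 0.1281] [0.839 0.543] 0.08528945199335723
```

View pics/t5.png

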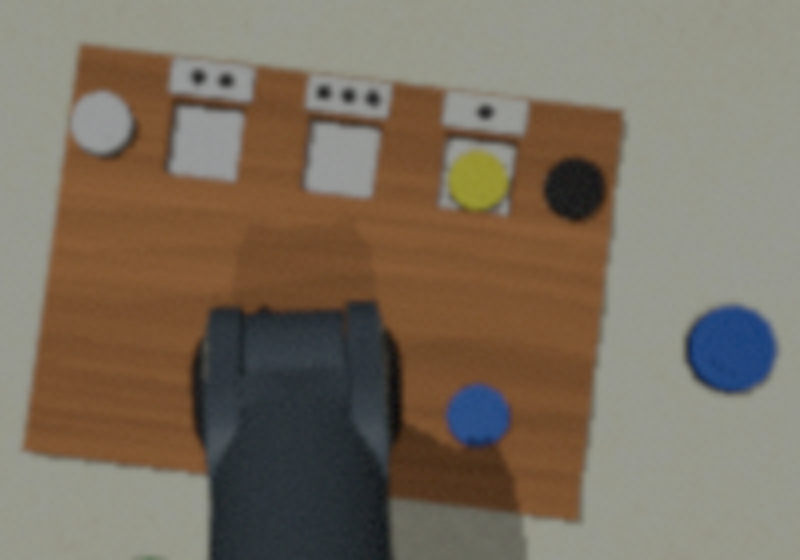

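Yellow is inside the one-dot well, with its crop centre at (478,181) and white floor showing around it. A side check that it lies flat follows while I lower over red.

>>> {"fn": "move_arm", "kwargs": {
  "series": "0.03 0 0 0 0 0 1;0.03 0 0 0 0 0 1;0.03 0 0 0 0 0 1;0.009 0 0 0 0 0 1;0 0 0 0 0 0 1;0 0 0 0 0 0 0.2;0 0 0 0 0 0 0.2;0 0 0 0 0 0 0.2;0 0 0 0 0 0 0.2"
}}

```text
t: 11.87
eef_pos: [0.4417, 0.0207, 0.0302]
tool_rot: [[0.003, -0.536, 0.844], [0.001, 0.844, 0.536], [-1.0, -0.001, 0.003]]
ft_force: [0.0, 0.8, 0.7]
finger_gap: 0.0514
```

Run:
```python
from h import *
im=ctrl.snapshot("side"); cv2.imwrite("pics/s6.png",np.hstack([cv2.resize(im[155:205,200:250,::-1],(400,400),interpolation=2),cv2.resize(im[150:250,200:300,::-1],(400,400),interpolation=2)]))
hs=cv2.cvtColor(im,cv2.COLOR_RGB2HSV)
m=cv2.inRange(hs,(18,120,40),(40,255,255));m[:150]=0;m[210:]=0;m[:,:200]=0;m[:,290:]=0
c=max(cv2.findContours(m,0,2)[0],key=cv2.contourArea);print(cv2.boundingRect(c),cv2.fitEllipse(c))
# expected flush ellipse
C=ctrl.calibration("side");P=np.array([.621,-.094,.024])+np.array([[.022*np.cos(a),.022*np.sin(a),0] for a in np.linspace(0,6.28,40)])
q=(P-C["eye"])@C["attitude"]@C["camera_matrix"].T;q=(q[:,:2]/q[:,2:]).astype(np.float32);print(cv2.boundingRect(q),cv2.fitEllipse(q))
```

```text
(228, 173, 13, 9) ((233.94085693359375, 176.47296142578125), (8.611381530761719, 12.006765365600586), 91.36632537841797)
(228, 172, 13, 8) ((234.45828247070312, 175.99501037597656), (6.886305332183838, 12.549856185913086), 90.15967559814453)
```

View pics/s6.png

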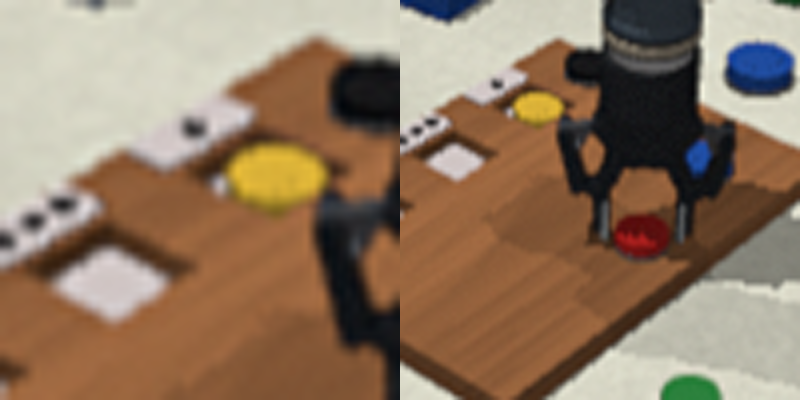

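Run:
```python
from h import *
a=cv2.imread("pics/t5.png")
m=cv2.inRange(cv2.cvtColor(a,cv2.COLOR_BGR2HSV),(18,120,60),(40,255,255))
c=max(cv2.findContours(m,0,2)[0],key=cv2.contourArea);print(cv2.boundingRect(c),cv2.fitEllipse(c))
b=cv2.imread("pics/crop1.png")
m=cv2.inRange(cv2.cvtColor(b,cv2.COLOR_BGR2HSV),(18,120,60),(40,255,255))
c=max(cv2.findContours(m,0,2)[0],key=cv2.contourArea);print("ref",cv2.boundingRect(c),cv2.fitEllipse(c))
def side(f,box):
    im=cv2.imread(f)[box[0]:box[1],box[2]:box[3]];im=cv2.resize(im,None,fx=8,fy=8,interpolation=2)
    m=cv2.inRange(cv2.cvtColor(im,cv2.COLOR_BGR2HSV),(18,120,60),(40,255,255))
    c=max(cv2.findContours(m,0,2)[0],key=cv2.contourArea);print(f,np.array(cv2.boundingRect(c))/8,cv2.fitEllipse(c))
side("pics/side2.png",(160,205,220,280))
im=ctrl.snapshot("side");cv2.imwrite("pics/side6.png",im[:,:,::-1]);side("pics/side6.png",(155,205,200,250))
```

```text
(450, 153, 61, 60) ((478.0769958496094, 182.69473266601562), (57.41282272338867, 58.89516830444336), 160.20240783691406)
ref (105, 339, 70, 69) ((139.82437133789062, 372.60491943359375), (67.07530975341797, 68.56831359863281), 121.1934585571289)
pics/side2.png [21.125 15.125 13.5   10.75 ] ((222.70826721191406, 161.2342529296875), (83.89275360107422, 109.75828552246094), 93.92760467529297)
pics/side6.png [27.75  17.5   13.625  9.625] ((274.2740478515625, 175.6268310546875), (71.01114654541016, 104.15970611572266), 90.31964874267578)
```

Triangulating the two views, yellow's top centre is at board height (side ellipse at row 176.5, against 176.0 expected if flush and about 174 if tilted). It is flat in its well against the near wall. Next I push red.

>>> {"fn": "move_arm", "kwargs": {
  "series": "0 0 0.006 0 0 0 0.2;0 0 0.0125 0 0 0 0.2;0 0 0.0125 0 0 0 0.2;0 0 0.0125 0 0 0 0.2;0 0 0.0125 0 0 0 0.2;0 0 0.0125 0 0 0 0.2;0 0 0.0125 0 0 0 0.2;0 0 0.0125 0 0 0 0.2;0 0 0.0125 0 0 0 0.2;0 0 0.0125 0 0 0 0.2"
}}

```text
t: 12.8
eef_pos: [0.542, 0.0852, 0.0287]
tool_rot: [[-0.0, -0.537, 0.844], [0.0, 0.844, 0.537], [-1.0, 0.0, -0.0]]
ft_force: [-0.6, -0.8, 0.2]
finger_gap: 0.0516
```

>>> {"fn": "move_arm", "kwargs": {
  "series": "0 0 0.0125 0 0 0 0.2;0 0 0.0125 0 0 0 0.2;0 0 0.0125 0 0 0 0.2;0 0 0.0125 0 0 0 0.2;0 0 0.007 0 0 0 0.2;0 0 0 0 0 0 0.2;0 0 0 0 0 0 1;0 0 0 0 0 0 1;0 0 0 0 0 0 1;-0.04 0 0 0 0 0 1"
}}

```text
t: 13.63
eef_pos: [0.5828, 0.1133, 0.0624]
tool_rot: [[-0.015, -0.536, 0.844], [-0.004, 0.844, 0.536], [-1.0, 0.005, -0.015]]
ft_force: [0.5, 0.4, -0.1]
finger_gap: 0.0853
```

>>> {"fn": "move_arm", "kwargs": {
  "series": "-0.04 0 0 0 0 0 1;-0.02 -0.02 -0.03 0 0 0 1;0 -0.02 -0.03 0.11 0 0 1;0 0 0 0.113 0 0 1;0 0 0 0.113 0 0 1;0 0 0 0.113 0 0 1;0 0 0 0.113 0 0 1;0 0 0 0.113 0 0 1;0 0 0 0 0 0 1;0 0 0 0 0 0 1"
}}

```text
t: 14.47
eef_pos: [0.5592, 0.0485, 0.1289]
tool_rot: [[-0.0, 0.106, 0.994], [-0.0, 0.994, -0.106], [-1.0, -0.0, -0.0]]
ft_force: [-0.2, 0.2, 0.4]
finger_gap: 0.0853
```

Run:
```python
from h import *
look('pics/t7.png')
im=cv2.imread("pics/t7.png")
m=cv2.inRange(cv2.cvtColor(im,cv2.COLOR_BGR2HSV),(0,150,60),(8,255,255))|cv2.inRange(cv2.cvtColor(im,cv2.COLOR_BGR2HSV),(170,150,60),(180,255,255))
w=np.array([.6465,.103]);X=np.array([.9945,-.105]);Y=np.array([.105,.9945])
for c in cv2.findContours(m,0,2)[0]:
    if cv2.contourArea(c)>300:
        e=np.array(cv2.fitEllipse(c)[0])/4+[165-.4,105-.4];p=ray("top",e,.04);print(e,cv2.boundingRect(c),p,(p-w)@X,(p-w)@Y)
s=ctrl.state();t=s["eef_pos"][:2];print((t-w)@X,(t-w)@Y)
```

```text
yellow [(array([283.9, 150.3]), 143, array([ 0.6178, -0.0924]), array([ 0.6208, -0.0935]))]
red []
blue [(array([283.9, 208.6]), 150, array([ 0.451 , -0.0949]), array([ 0.4518, -0.096 ])), (array([312.5, 259.5]), 324, array([ 0.3102, -0.177 ]), array([ 0.3092, -0.1792]))]
14.5167 [0.5593 0.0486 0.1289] [ 0.994 -0.106] 0.08547485109567425
-0.08099741408163909 -0.06324068797927725
```

Run:
```python
from h import *
im=ctrl.snapshot("side");cv2.imwrite("pics/side7.png",im[:,:,::-1])
w=np.array([.6465,.103]);X=np.array([.9945,-.105]);Y=np.array([.105,.9945])
for ce,a in blobs(im,"red",40): p=ray("side",ce,.04)+[.005,-.0085];print(ce,a,p,(p-w)@X,(p-w)@Y)
```

```text
[204.5 206.3] 133 [0.58781948 0.11243004] -0.05934792794393437 0.003216716027997938
[119.6 304.7] 12571 [0.5096033  0.53594797] -0.18160330192762408 0.41619259887372445
```

>>> {"fn": "move_arm", "kwargs": {
  "series": "0 -0.04 0 0 0 0 1;0 -0.04 0 0 0 0 1;0 -0.04 0 0 0 0 1;0 0 0 0 0 0 1;0 0 0 0 0 0 1"
}}

```text
t: 14.98
eef_pos: [0.546, -0.074, 0.1292]
tool_rot: [[0.0, 0.114, 0.994], [-0.001, 0.994, -0.114], [-1.0, -0.001, 0.0]]
ft_force: [-0.2, 0.2, 0.4]
finger_gap: 0.0856
```

```bash
cat >> h.py <<'E'
X=np.array([.9945,-.105]);Y=np.array([.105,.9945])
def where(w,ranges,z=.04):
    im=ctrl.snapshot("top")[105:245,165:365,::-1]; im=cv2.resize(im,None,fx=4,fy=4,interpolation=2); h=cv2.cvtColor(im,cv2.COLOR_BGR2HSV)
    m=sum(cv2.inRange(h,(a,130,45),(b,255,255)) for a,b in ranges)
    for c in cv2.findContours(m,0,2)[0]:
        if cv2.contourArea(c)>600:
            e=np.array(cv2.fitEllipse(c)[0])/4+[165-.4,105-.4];p=ray("top",e,z);print(e,cv2.boundingRect(c),p,"board dx,dy to well",(p-w)@X,(p-w)@Y)
    s=ctrl.state();t=s["eef_pos"];print(s["t"],t.round(4),s["tool_rot"][:2,2].round(3),"tcp to well",(t[:2]-w)@X,(t[:2]-w)@Y); return im
E
python3 - <<'E'
from h import *
cv2.imwrite("pics/t8.png",where(np.array([.6465,.103]),[(0,6),(170,180)]))
E
```

```text
[211.37754211 159.44550095] (156, 189, 62, 61) [0.58706094 0.11416903] board dx,dy to well -0.06028488830512689 0.00486649857224121
15.0333 [ 0.5464 -0.0714  0.129 ] [ 0.994 -0.11 ] tcp to well -0.08122005462448341 -0.18394721437924416
```

>>> {"fn": "move_arm", "kwargs": {
  "series": "0 0.0377 0.0036 0 0 0 1;0 0.0377 0.0036 0 0 0 1;0 0.0377 0.0036 0 0 0 1;0 0.0377 0.0036 0 0 0 1;0 0.0377 0.0036 0 0 0 1;0 0 0 0.075 0 0 1;0 0 0 0 0 0 1;0 0 0 0 0 0 1"
}}

```text
t: 15.7
eef_pos: [0.5844, 0.1164, 0.1286]
tool_rot: [[-0.001, 0.178, 0.984], [-0.0, 0.984, -0.178], [-1.0, -0.0, -0.001]]
ft_force: [-0.2, 0.0, -0.6]
finger_gap: 0.0858
```

>>> {"fn": "move_arm", "kwargs": {
  "series": "0.03 0 0 0 0 0 1;0.03 0 0 0 0 0 1;0.03 0 0 0 0 0 1;0.0105 0 0 0 0 0 1;0 0 0 0 0 0 1;0 0 0 0 0 0 1;0 0 0 0 0 0 0.2;0 0 0 0 0 0 0.2;0 0 0 0 0 0 0.2;0 0 0 0 0 0 0.2"
}}

```text
t: 16.53
eef_pos: [0.5857, 0.115, 0.0296]
tool_rot: [[0.002, 0.183, 0.983], [0.001, 0.983, -0.183], [-1.0, 0.001, 0.002]]
ft_force: [-0.0, -0.1, 0.3]
finger_gap: 0.0514
```

Run:
```python
from h import *
im=where(np.array([.6465,.103]),[(0,6),(170,180)])
s=ctrl.snapshot("side");cv2.imwrite("pics/s9.png",np.hstack([cv2.resize(im,(560,400)),cv2.resize(s[165:245,165:213,::-1],(240,400),interpolation=2)]))
```

```text
16.5833 [0.5855 0.1151 0.0293] [ 0.983 -0.183] tcp to well -0.061967245231867 0.005612373145973425
```

View pics/s9.png

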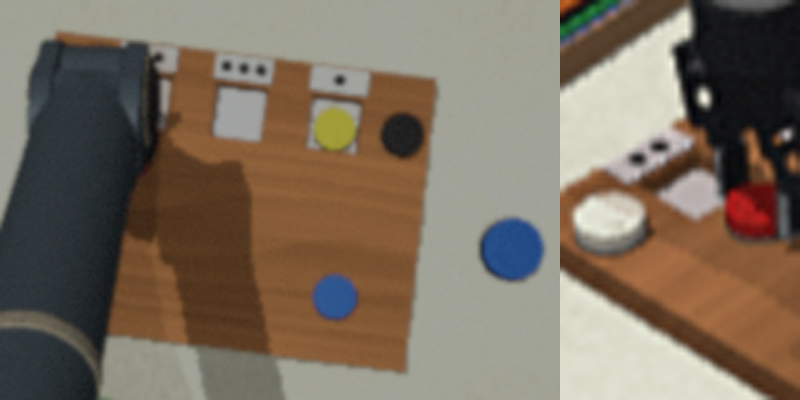

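Red sits between the fingers just before the two-dot well. Yellow is still in its well and white is untouched. Now I push red in.

>>> {"fn": "move_arm", "kwargs": {
  "series": "0 0 0.005 0 0 0 0.2;0 0 0.008 0 0 0 0.2;0 0 0.008 0 0 0 0.2;0 0 0.008 0 0 0 0.2;0 0 0.008 0 0 0 0.2;0 0 0.008 0 0 0 0.2;0 0 0.008 0 0 0 0.2;0 0 0.008 0 0 0 0.2;0 0 0.006 0 0 0 0.2;0 0 0 0 0 0 0.2"
}}

```text
t: 17.47
eef_pos: [0.6525, 0.1019, 0.0284]
tool_rot: [[0.002, 0.184, 0.983], [-0.0, 0.983, -0.184], [-1.0, -0.0, 0.002]]
ft_force: [-0.0, 0.1, 0.5]
finger_gap: 0.0511
```

>>> {"fn": "move_arm", "kwargs": {
  "series": "0 0 0 0 0 0 0.2;0 0 0 0 0 0 1;0 0 0 0 0 0 1;0 0 0 0 0 0 1;-0.035 0 0 0 0 0 1;-0.035 0 0 0 0 0 1;-0.03 0 0 0 0 0 1;0 -0.025 -0.032 0 0 0 1;0 -0.025 -0.032 0 0 0 1;0 -0.025 -0.032 0 0 0 1"
}}

```text
t: 18.3
eef_pos: [0.5417, 0.046, 0.129]
tool_rot: [[0.002, 0.182, 0.983], [0.0, 0.983, -0.182], [-1.0, 0.001, 0.001]]
ft_force: [0.1, -0.4, 0.5]
finger_gap: 0.0855
```

>>> {"fn": "move_arm", "kwargs": {
  "series": "0 -0.025 -0.032 0 0 0 1;0 -0.025 -0.032 0 0 0 1;0 -0.025 -0.02 0 0 0 1;0 0 0 0 0 0 1;0 0 0 0 0 0 1"
}}

```text
t: 18.72
eef_pos: [0.4454, -0.0128, 0.1289]
tool_rot: [[0.001, 0.185, 0.983], [0.001, 0.983, -0.185], [-1.0, 0.001, 0.0]]
ft_force: [-0.9, 0.7, 1.3]
finger_gap: 0.0853
```

Run:
```python
from h import *
w=np.array([.6465,.103])
im=where(w,[(0,6),(170,180)],.024)
s=ctrl.snapshot("side");cv2.imwrite("pics/side10.png",s[:,:,::-1])
b=cv2.resize(s[150:250,150:250,::-1],None,fx=8,fy=8,interpolation=2);h=cv2.cvtColor(b,cv2.COLOR_BGR2HSV)
m=cv2.inRange(h,(0,130,60),(6,255,255))|cv2.inRange(h,(170,130,60),(180,255,255))
C=ctrl.calibration("side")
for c in cv2.findContours(m,0,2)[0]:
    if cv2.contourArea(c)>1000: e=cv2.fitEllipse(c);print("side",np.array(e[0])/8+150-.44,np.array(e[1])/8,e[2])
cv2.imwrite("pics/s10.png",np.hstack([cv2.resize(im,(480,400)),b[160:480,:320] if 0 else cv2.resize(s[165:215,175:215,::-1],(320,400),interpolation=2)]))
```

```text
[216.25948105 141.85668716] (177, 120, 61, 58) [0.64151976 0.10303622] board dx,dy to well -0.004956647290930144 -0.000486901394861136
18.7667 [ 0.4469 -0.0119  0.129 ] [ 0.983 -0.183] tcp to well -0.18639527324301275 -0.13517567130532757
side [192.92835098 201.97474533] [ 9.79767609 14.09903336] 78.74795532226562
```

View pics/s10.png

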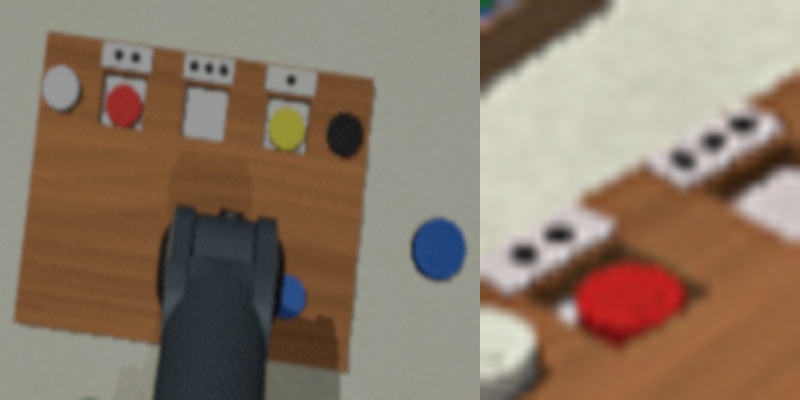

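Both views put red inside the two-dot well. The side view alone doesn't settle whether its near edge is fully down, so I probe it with shut fingertips just above flush height.

>>> {"fn": "move_arm", "kwargs": {
  "series": "0 0.0248 0.0268 0 0 0 -1;0 0.0248 0.0268 0 0 0 -1;0 0.0248 0.0268 0 0 0 -1;0 0.0248 0.0268 0 0 0 -1;0 0.0248 0.0268 0 0 0 -1;0 0.0248 0.0268 0 0 0 -1;0.03 0 0 0 0 0 -1;0.03 0 0 0 0 0 -1;0.024 0 0 0 0 0 -1;0 0 0 0 0 0 -1"
}}

```text
t: 19.65
eef_pos: [0.6287, 0.1063, 0.0385]
tool_rot: [[-0.01, 0.18, 0.984], [-0.002, 0.984, -0.18], [-1.0, -0.004, -0.009]]
ft_force: [-1.4, 0.2, -0.9]
finger_gap: -0.0
```

>>> {"fn": "move_arm", "kwargs": {
  "series": "0.004 0 0 0 0 0 -1;0 0 0 0 0 0 -1;0 0 0 0 0 0 -1"
}}

```text
t: 19.9
eef_pos: [0.6332, 0.1054, 0.0419]
tool_rot: [[0.003, 0.183, 0.983], [0.001, 0.983, -0.183], [-1.0, 0.001, 0.003]]
ft_force: [-1.4, 1.0, -0.4]
finger_gap: 0.0
```

>>> {"fn": "move_arm", "kwargs": {
  "series": "0.004 0 0 0 0 0 -1;0 0 0 0 0 0 -1;0 0 0 0 0 0 -1"
}}

```text
t: 20.15
eef_pos: [0.632, 0.105, 0.0371]
tool_rot: [[0.001, 0.183, 0.983], [0.001, 0.983, -0.183], [-1.0, 0.001, 0.001]]
ft_force: [0.7, -0.8, -0.6]
finger_gap: -0.0
```

>>> {"fn": "move_arm", "kwargs": {
  "series": "0.004 0 0 0 0 0 -1;0 0 0 0 0 0 -1;0 0 0 0 0 0 -1"
}}

```text
t: 20.4
eef_pos: [0.6315, 0.1049, 0.0323]
tool_rot: [[-0.0, 0.183, 0.983], [0.0, 0.983, -0.183], [-1.0, 0.0, -0.0]]
ft_force: [-1.1, -1.3, -0.8]
finger_gap: 0.0001
```

>>> {"fn": "move_arm", "kwargs": {
  "series": "0.004 0 0 0 0 0 -1;0 0 0 0 0 0 -1;0 0 0 0 0 0 -1"
}}

```text
t: 20.65
eef_pos: [0.6315, 0.1049, 0.028]
tool_rot: [[-0.001, 0.183, 0.983], [-0.0, 0.983, -0.183], [-1.0, -0.0, -0.001]]
ft_force: [-0.7, -1.1, -0.3]
finger_gap: 0.0001
```

>>> {"fn": "move_arm", "kwargs": {
  "series": "0.003 0 0 0 0 0 -1;0 0 0 0 0 0 -1;0 0 0 0 0 0 -1"
}}

```text
t: 20.9
eef_pos: [0.6316, 0.1049, 0.0252]
tool_rot: [[-0.0, 0.183, 0.983], [-0.0, 0.983, -0.183], [-1.0, -0.0, -0.0]]
ft_force: [-0.0, 0.2, 0.1]
finger_gap: -0.0005
```

There was no contact down to z = 0.025 above red's near edge, so red is flush and flat. Blue is next.

>>> {"fn": "move_arm", "kwargs": {
  "series": "-0.035 0 0 0 0 0 -1;-0.035 0 0 0 0 0 1;-0.034 0 0 0 0 0 1;0 -0.0328 -0.0201 0 0 0 1;0 -0.0328 -0.0201 0 0 0 1;0 -0.0328 -0.0201 0 0 0 1;0 -0.0328 -0.0201 0 0 0 1;0 -0.0328 -0.0201 0 0 0 1;0 -0.0328 -0.0201 0 0 0 1;0 -0.0328 -0.0201 0 0 0 1"
}}

```text
t: 21.73
eef_pos: [0.4501, -0.0963, 0.1297]
tool_rot: [[0.001, 0.183, 0.983], [0.0, 0.983, -0.183], [-1.0, 0.0, 0.001]]
ft_force: [-0.9, -1.1, -0.5]
finger_gap: 0.0853
```

>>> {"fn": "move_arm", "kwargs": {
  "series": "0 0 0 -0.1159 0 0 1;0 0 0 -0.1159 0 0 1;0 0 0 -0.1159 0 0 1;0 0 0 -0.1159 0 0 1;0 0 0 -0.1159 0 0 1;0 0 0 -0.1159 0 0 1;0 0 0 -0.1159 0 0 1;0 0 0 -0.1159 0 0 1;0 0 0 0 0 0 1;0 0 0 0 0 0 1"
}}

```text
t: 22.57
eef_pos: [0.4514, -0.0953, 0.1295]
tool_rot: [[0.0, -0.674, 0.739], [0.0, 0.739, 0.674], [-1.0, -0.0, 0.0]]
ft_force: [-0.7, 1.0, 0.1]
finger_gap: 0.0852
```

Run:
```python
from h import *
w=np.array([.6362,.0037]);where(w,[(20,36)],.024)
s=ctrl.snapshot("side")
print([(ce,a,ray("side",ce,.04)+[.005,-.0085]) for ce,a in blobs(s,"blue",40) if ce[1]>150])
```

```text
[284.03222046 150.19611893] (451, 153, 58, 59) [ 0.62108418 -0.09391193] board dx,dy to well -0.004783425590805015 -0.09866222545644673
22.6167 [ 0.4515 -0.0953  0.1295] [0.738 0.674] tcp to well -0.17333637545518502 -0.11782187723784272
[(array([289.3, 166.5]), 152, array([ 0.48845775, -0.24677227])), (array([276.5, 190.1]), 94, array([ 0.44990234, -0.09412671])), (array([325.5, 197.6]), 203, array([ 0.29867746, -0.15019871]))]
```

>>> {"fn": "move_arm", "kwargs": {
  "series": "0.03 0 0 0 0 0 1;0.03 0 0 0 0 0 1;0.03 0 0 0 0 0 1;0.0105 0 0 0 0 0 1;0 0 0 0 0 0 1;0 0 0 0 0 0 1;0 0 0 0 0 0 0.1;0 0 0 0 0 0 0.1;0 0 0 0 0 0 0.1;0 0 0 0 0 0 0.1"
}}

```text
t: 23.5
eef_pos: [0.4522, -0.0951, 0.0299]
tool_rot: [[0.002, -0.677, 0.736], [0.0, 0.736, 0.677], [-1.0, -0.001, 0.002]]
ft_force: [0.2, 0.6, -0.9]
finger_gap: 0.0473
```

>>> {"fn": "move_arm", "kwargs": {
  "series": "0 0 0.006 0 0 0 0.1;0 0 0.0125 0 0 0 0.1;0 0 0.0125 0 0 0 0.1;0 0 0.0125 0 0 0 0.1;0 0 0.0125 0 0 0 0.1;0 0 0.0125 0 0 0 0.1;0 0 0.0125 0 0 0 0.1;0 0 0.0125 0 0 0 0.1;0 0 0.0125 0 0 0 0.1;0 0 0.0125 0 0 0 0.1"
}}

```text
t: 24.33
eef_pos: [0.5396, -0.0139, 0.0288]
tool_rot: [[-0.0, -0.677, 0.736], [0.0, 0.736, 0.677], [-1.0, 0.0, 0.0]]
ft_force: [-0.5, -0.9, -0.2]
finger_gap: 0.047
```

>>> {"fn": "move_arm", "kwargs": {
  "series": "0 0 0.0125 0 0 0 0.1;0 0 0.0125 0 0 0 0.1;0 0 0.01 0 0 0 0.1;0 0 0.005 0 0 0 0.1;0 0 0 0 0 0 0.1;0 0 0 0 0 0 1;0 0 0 0 0 0 1;0 0 0 0 0 0 1;-0.04 0 0 0 0 0 1;-0.04 0 0 0 0 0 1"
}}

```text
t: 25.17
eef_pos: [0.5655, 0.0114, 0.1074]
tool_rot: [[-0.007, -0.676, 0.737], [-0.001, 0.737, 0.676], [-1.0, 0.004, -0.006]]
ft_force: [0.4, 0.4, 0.2]
finger_gap: 0.0856
```

>>> {"fn": "move_arm", "kwargs": {
  "series": "-0.02 -0.035 -0.02 0.1 0 0 1;0 -0.035 -0.01 0.105 0 0 1;0 -0.035 0 0.105 0 0 1;0 -0.035 0 0.105 0 0 1;0 0 0 0.105 0 0 1;0 0 0 0.105 0 0 1;0 0 0 0.105 0 0 1;0 0 0 0.105 0 0 1;0 0 0 0 0 0 1;0 0 0 0 0 0 1"
}}

```text
t: 26.0
eef_pos: [0.6216, -0.1203, 0.1273]
tool_rot: [[-0.001, 0.089, 0.996], [-0.0, 0.996, -0.089], [-1.0, -0.0, -0.001]]
ft_force: [0.1, -0.1, -0.6]
finger_gap: 0.085
```

Run:
```python
from h import *
w=np.array([.6362,.0037]);cv2.imwrite("pics/t11.png",where(w,[(100,125)]))
s=ctrl.snapshot("side")
print([(ce,a,ray("side",ce,.04)+[.005,-.0085]) for ce,a in blobs(s,"blue",40) if ce[1]>150])
```

```text
[347.25245056 191.81247101] (688, 309, 86, 82) [ 0.50238917 -0.27364765] board dx,dy to well -0.10395337037247732 -0.2898723767378698
[246.92492065 167.02370224] (302, 222, 56, 56) [0.56734439 0.01220593] board dx,dy to well -0.06937002240655014 0.0012293105517914597
26.05 [ 0.6217 -0.1202  0.1274] [ 0.996 -0.089] tcp to well -0.001401117502625726 -0.12470592066543937
[(array([289.4, 166.4]), 156, array([ 0.48850133, -0.2475683 ])), (array([228.5, 193.7]), 98, array([0.56670736, 0.01426508])), (array([325.6, 197.6]), 203, array([ 0.29841224, -0.15038762]))]
```

>>> {"fn": "move_arm", "kwargs": {
  "series": "0 0.0318 -0.0165 0.033 0 0 1;0 0.0318 -0.0165 0 0 0 1;0 0.0318 -0.0165 0 0 0 1;0 0.0318 -0.0165 0 0 0 1;0 0 0 0 0 0 1;0 0 0 0 0 0 1"
}}

```text
t: 26.6
eef_pos: [0.5707, 0.0169, 0.1274]
tool_rot: [[-0.0, 0.118, 0.993], [0.001, 0.993, -0.118], [-1.0, 0.001, -0.001]]
ft_force: [-0.2, -1.3, -0.2]
finger_gap: 0.0853
```

>>> {"fn": "move_arm", "kwargs": {
  "series": "0.03 0 0 0 0 0 1;0.03 0 0 0 0 0 1;0.03 0 0 0 0 0 1;0.009 0 0 0 0 0 1;0 0 0 0 0 0 1;0 0 0 0 0 0 0.2;0 0 0 0 0 0 0.2;0 0 0 0 0 0 0.2;0 0 0 0 0 0 0.2"
}}

```text
t: 27.35
eef_pos: [0.5724, 0.0139, 0.0299]
tool_rot: [[0.003, 0.124, 0.992], [0.001, 0.992, -0.124], [-1.0, 0.001, 0.003]]
ft_force: [-0.7, -0.5, 0.6]
finger_gap: 0.0516
```

Run:
```python
from h import *
w=np.array([.6362,.0037]);im=where(w,[(100,125)])
s=ctrl.snapshot("side");cv2.imwrite("pics/s12.png",np.hstack([cv2.resize(im,(480,400)),cv2.resize(s[155:215,195:243,::-1],(320,400),interpolation=2)]))
```

```text
[347.31893311 191.84462891] (689, 308, 85, 82) [ 0.50230159 -0.27383611] board dx,dy to well -0.10402067398255807 -0.29006899408709197
27.4 [0.5721 0.014  0.0297] [ 0.992 -0.124] tcp to well -0.06480883090852398 0.0035177043204499573
```

View pics/s12.png

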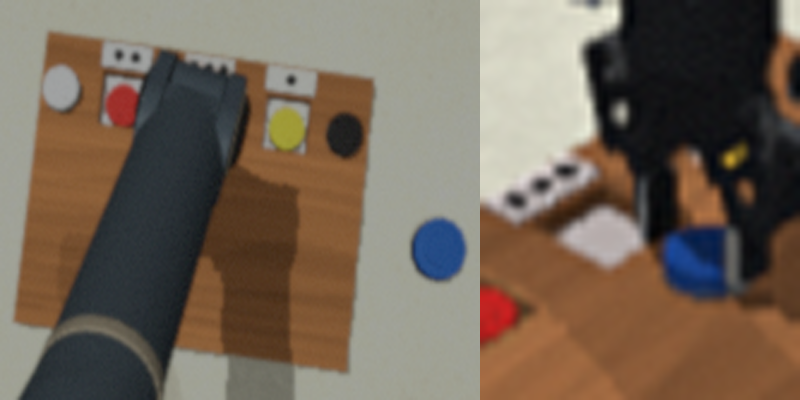

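Blue is between the fingers and facing the three-dot well. I push it in, then probe it.

>>> {"fn": "move_arm", "kwargs": {
  "series": "0 0 0.006 0 0 0 0.2;0 0 0.008 0 0 0 0.2;0 0 0.008 0 0 0 0.2;0 0 0.008 0 0 0 0.2;0 0 0.008 0 0 0 0.2;0 0 0.008 0 0 0 0.2;0 0 0.008 0 0 0 0.2;0 0 0.008 0 0 0 0.2;0 0 0.008 0 0 0 0.2;0 0 0.002 0 0 0 0.2"
}}

```text
t: 28.28
eef_pos: [0.6445, 0.0047, 0.0285]
tool_rot: [[0.002, 0.124, 0.992], [-0.0, 0.992, -0.124], [-1.0, -0.0, 0.002]]
ft_force: [0.4, -0.4, 0.3]
finger_gap: 0.0512
```

>>> {"fn": "move_arm", "kwargs": {
  "series": "0 0 0 0 0 0 0.2;0 0 0 0 0 0 0.2;0 0 0 0 0 0 1;0 0 0 0 0 0 1;0 0 0 0 0 0 1;-0.035 0 0 0 0 0 1;-0.035 0 0 0 0 0 1;-0.03 0 0 0 0 0 1"
}}

```text
t: 28.95
eef_pos: [0.6426, 0.0048, 0.13]
tool_rot: [[0.0, 0.125, 0.992], [-0.0, 0.992, -0.125], [-1.0, -0.0, 0.0]]
ft_force: [0.2, -0.7, -0.1]
finger_gap: 0.0855
```

Run:
```python
from h import *
s=ctrl.snapshot("side");cv2.imwrite("pics/s13.png",cv2.resize(s[150:215,180:250,::-1],None,fx=8,fy=8,interpolation=2))
b=cv2.resize(s[150:250,150:250,::-1],None,fx=8,fy=8,interpolation=2);h=cv2.cvtColor(b,cv2.COLOR_BGR2HSV)
for n,r in(("b",[(100,125)]),("r",[(0,6),(170,180)]),("y",[(18,40)])):
  m=sum(cv2.inRange(h,(x,130,45),(y,255,255)) for x,y in r)
  for c in cv2.findContours(m,0,2)[0]:
    if cv2.contourArea(c)>1000:
        e=cv2.fitEllipse(c);q=np.array(e[0])/8+150-.44;print(n,q,np.array(e[1])/8,ray("side",q,.024))
st=ctrl.state();print(st["eef_pos"],st["tool_rot"][:2,2])
```

```text
b [213.7779184  188.48438126] [ 8.76668358 12.51293182] [0.6330089  0.00903666]
b [210.92927795 146.81642085] [13.87975693 15.91720676] [ 0.81429659 -0.20848511]
r [192.96229797 201.96044022] [ 9.75189686 14.16860962] [0.64112075 0.10808284]
y [233.84948975 176.69292503] [ 9.35593319 12.90328979] [ 0.6200148 -0.0889245]
y [158.40591484 167.44003349] [ 1.72209692 54.2735672 ] [0.87486394 0.01952251]
[0.64659637 0.00440227 0.13656475] [ 0.99211723 -0.12483877]
```

>>> {"fn": "move_arm", "kwargs": {
  "series": "0 0 -0.021 0 0 0 -1;0 0 0 0 0 0 -1;0 0 0 0 0 0 -1;0.03 0 0 0 0 0 -1;0.03 0 0 0 0 0 -1;0.025 0 0 0 0 0 -1;0.005 0 0 0 0 0 -1;0.005 0 0 0 0 0 -1;0 0 0 0 0 0 -1"
}}

```text
t: 29.75
eef_pos: [0.6222, 0.0073, 0.033]
tool_rot: [[-0.0, 0.125, 0.992], [-0.0, 0.992, -0.125], [-1.0, -0.0, -0.0]]
ft_force: [0.4, 0.2, 0.8]
finger_gap: -0.0004
```

>>> {"fn": "move_arm", "kwargs": {
  "series": "0.004 0 0 0 0 0 -1;0.004 0 0 0 0 0 -1;0 0 0 0 0 0 -1;0 0 0 0 0 0 -1"
}}

```text
t: 30.08
eef_pos: [0.6222, 0.0077, 0.026]
tool_rot: [[0.001, 0.124, 0.992], [0.0, 0.992, -0.124], [-1.0, 0.0, 0.001]]
ft_force: [0.5, 0.1, 0.1]
finger_gap: 0.0002
```

>>> {"fn": "move_arm", "kwargs": {
  "series": "-0.035 0 0 0 0 0 -1;0 -0.0335 0.001 0 0 0 -1;0 -0.0335 0.001 0 0 0 -1;0 -0.0335 0 0 0 0 -1;0 0 0 0 0 0 -1;0.025 0 0 0 0 0 -1;0.005 0 0 0 0 0 -1;0.005 0 0 0 0 0 -1;0 0 0 0 0 0 -1;0 0 0 0 0 0 -1"
}}

```text
t: 30.92
eef_pos: [0.6117, -0.0918, 0.0258]
tool_rot: [[0.0, 0.123, 0.992], [0.0, 0.992, -0.123], [-1.0, 0.0, 0.0]]
ft_force: [1.3, -0.5, -0.6]
finger_gap: 0.0003
```

>>> {"fn": "move_arm", "kwargs": {
  "series": "-0.04 0 0 0 0 0 -1;-0.04 0 0 0 0 0 -1;-0.03 0 0 0 0 0 -1;0 0.02 -0.035 0 0 0 -1;0 0.02 -0.035 0 0 0 -1;0 0.02 -0.035 0 0 0 -1;0 0.02 -0.035 0 0 0 -1;0 0 0 0 0 0 -1;0 0 0 0 0 0 -1"
}}

```text
t: 31.67
eef_pos: [0.4813, 0.0064, 0.1362]
tool_rot: [[0.001, 0.12, 0.993], [0.002, 0.993, -0.12], [-1.0, 0.002, 0.0]]
ft_force: [0.3, -0.4, 0.5]
finger_gap: -0.0
```

Run:
```python
from h import *
W={1:(np.array([.626,-.0942]),[(18,40)]),2:(np.array([.6465,.103]),[(0,6),(170,180)]),3:(np.array([.6362,.0037]),[(100,125)])}
for k,(w,r) in W.items(): im=where(w,r,.024)
cv2.imwrite("pics/t14.png",im)
```

```text
[284.00561676 150.28971634] (450, 154, 59, 60) [ 0.62080826 -0.09383898] board dx,dy to well -0.005201094658780433 -0.00018609871987987332
31.7167 [0.483  0.0052 0.1365] [ 0.992 -0.122] tcp to well -0.1526248854650525 0.08382801320106072
[216.24565659 141.85891495] (177, 120, 61, 57) [0.64151239 0.10307616] board dx,dy to well -0.004968179696292055 -0.00044795684919257347
31.7667 [0.4838 0.0043 0.1364] [ 0.992 -0.124] tcp to well -0.15145303735073104 -0.11520901251437504
[347.33001099 191.82914886] (689, 308, 85, 82) [ 0.50386325 -0.27731437] board dx,dy to well -0.10210238528703167 -0.29336415242868336
[250.47005615 144.86170731] (317, 133, 54, 57) [0.63473082 0.00358715] board dx,dy to well -0.0014492489249580875 -0.0002664938290105801
31.8167 [0.484  0.0038 0.1363] [ 0.992 -0.125] tcp to well -0.15135178314960968 -0.015863356217554237
```

View pics/t14.png

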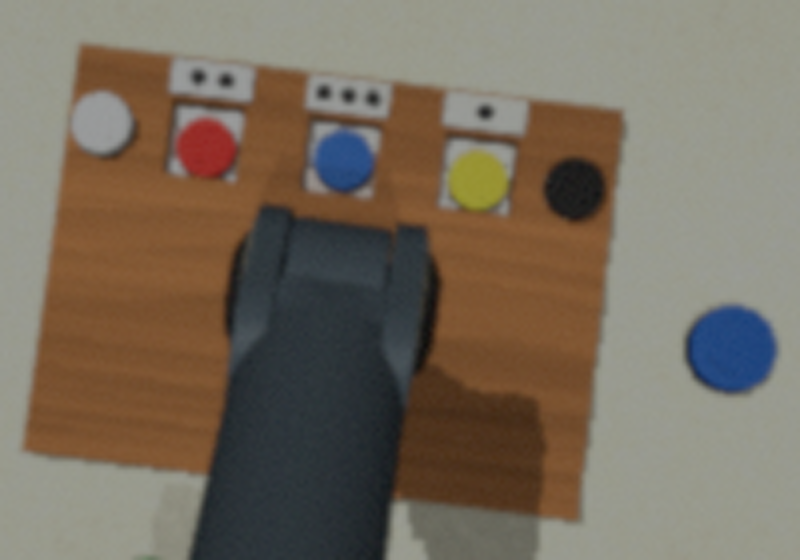

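All three cakes are in the right wells: red in two dots at (206,148), blue in three dots at (344,161) and yellow in one dot at (478,181). White and black have not moved and the gripper is clear, so I hand the job in.

```bash
python3 -c "
from station import ctrl
print(ctrl.close_job())"
```

```text
the job is handed in; nothing more can be done
None
```

I slid the yellow cake into the one-dot well, then red into the two-dot well, then blue into the three-dot well. Each was pushed along the board between loosely set fingers and never lifted. The job was handed in at about 32 s of the 70 s allowed.

**Last checks**
- **Position:** the final top view shows each cake inside its marked well, colour up. They sit within 0.5 mm of centre across the board. Along the board, yellow and red lie about 5 mm from centre, against the near wall, and blue about 1.5 mm.
- **Lying flat:** I lowered the shut fingertips over the near edge of each cake to about z = 0.025–0.026 m and felt no contact. The cakes are therefore flush with the board top (0.024 m).
- **Uncertain:** the side view alone did not clearly show whether yellow and red were flat. Red was probed before blue went in. Yellow was probed only at the end, so before red went in it was judged flat from the two cameras alone.
- **Other things:** in the final top view, the black and white cakes and the larger blue disc beside the board look unmoved. The fingers worked only over the board. I did not re-measure the pots, the bottles, the green disc or the other blue one at the end.

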